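Clamp a shock absorber in the sloping service stand

ROBOT

A 6-joint arm with a two-finger parallel gripper is mounted at the origin on the work surface. World frame = base frame: x ahead of the robot, y to its left, z up, the work surface at z = 0. Lengths are in m, angles in degrees, forces in N, time in s.
With the tool pointing down it reaches from about 0.4 to 0.825 m from the base axis. Payload 7 kg.
Tool frame: the origin (TCP) lies between the finger pads; the fingertips stand 19 mm ahead of it and the grasp point (between the pads) is the TCP; z points along the fingers, y is the line along which they close (so a half turn about z gives the same grasp; the last joint's range is limited). The gripper opens to 88 mm and grips with 3 to 60 N. Pads are 19 mm wide; open, the fingers measure 130 mm over their backs; the gripper's body (78 mm by 193 mm) begins 47 mm behind the grasp point.
Start: joints at [-57.118, 20.546, 0.682, 0, -70.136, -16.507], TCP at [0.19, -0.648, 0.246] pointing down, gripper open.
Joint ranges: [-176.03, 176.03], [-82.01, 121.73], [-58.28, 71.71], [-173.87, 95.51], [-174.79, -0.11], [-173.66, 173.66]. Speed limits (degrees/s): [136.94, 136.94, 172.46, 180, 180, 180].

INTERFACE

Orientations are given as [roll, pitch, yaw] about the fixed x, y, z axes, in that order (R = Rz(yaw) Ry(pitch) Rx(roll)).
In Python, from plant import get_obs, snapshot, close_job, spot_in, spot_point gives the robot as it stands.
- The arm moves only by the tool play_rows, never from a script. Its argument "plan" is a list of rows, each a list of 6 numbers: the shift along the tool's x, y, z in cm, then the turn, a rotation vector about the tool's x, y, z in degrees. A call has 1 to 20 rows; each row shifts and turns the commanded pose from where the row before left it, along the tool's axes as they then stand; what a row does not reach is not made up. A row lasts 1/12 s, in which the tool goes at most 41.7 mm and 7.16 degrees, less where a joint would pass 70% of its speed; a pose out of reach is approached as far as the arm can. A call is refused whole if a number of a shift passes 4.17 or a number of a turn 7.16, either way. A call with a gripper value outside its range is refused whole. "grip" is the finger opening in cm, from 0 to 8.76, set as the call begins (left out, the last holds). The fingers move at their own pace and stop on an object; the grip force is fixed at half the most. Time passes only in rows, so rows that do not move let the fingers close. It gives the time, the measured TCP pose, the force, the opening and the grip force at its end, in the units of the state.
- get_obs(): the state, without advancing time (a new reading comes with each control period).
- snapshot(name): name is "scene" or "top" or "wrist"; returns a dict with "frame" (480x640x3 uint8, red, green, blue), "fx", "fy", "cx", "cy" (pixels), "position" and "attitude" of the camera in the world. Camera axes: x right, y down, z forward; pixel columns grow to the right and rows downward; lengths in m; the calibration is good to about 2 mm. A picture is of the moment at which its call begins. There is no depth.
- close_job(): hands the job in; it is judged then, once.
Trained networks look in the newest picture that a camera, given by its name, has taken for a name from the list of things; names that differ only in an ending like _2 or _b are one class to them, and where a whole thing is asked for, a point or a joint stands for the part that bears it (a point fixed in the world has none). Each returns a list of dicts, best first, with "score" (0 to 1); they miss things now and then, are a little off and sometimes report something else, mostly with a low value. They report only what shows in the picture. A call takes as long as a camera call. They do not tell look-alikes from the thing itself.
- spot_in(camera, thing): "position" ([x, y, z] in m, in world coordinates, good to about 4 mm: the middle of the surface that is visible of it).
- spot_point(camera, thing): "position" ([x, y, z] in m, in world coordinates, good to about 4 mm: a listed point, or the origin of a listed thing).
The state is a dict: "clock": time; "joint_pos": joint angles; "qvel": joint speeds; "tau": joint torques, N m; "tool_pos": TCP position; "orientation": TCP orientation; "force": force on the tool from outside, world axes, zero at the start; "moment": the same for the moment, N m; "opening": finger opening in m; "gripper_force": force on a finger pad.
Only numpy, scipy, OpenCV 4.12 (cv2) and the standard library are available. Lean on these libraries where they do the work, as an engineer would, in place of code of your own. Each camera call takes 0.05 s, during which the arm holds its last target. There are 200 camera calls.

TASK

Pick up the shock absorber's damper body from the bench and gently lay it in the two saddles of the sloping service stand, centred along them and flat on the deck. Then squeeze the two tabs on the clamp hub together, turn the hub so that its bar swings over the damper as far as it goes, and let go so that both tabs spring back out and lock it. Do not disturb the spray can, the spanner or the bowl.

Things in the scene. Friction and masses are not known exactly. Their poses are not given: they have to be found in the camera images.
- shock_center (a point): Centre of the loose damper body (metal, 0.4 to 0.65 kg) lying on the bench, 20 mm above it. 170 mm long along its y axis: at both ends square mounts 40 x 40 mm, each 34 mm long; between them a round barrel, 39 mm in diameter and 102 mm long. Both ends are alike; any of its four flat sides may lie on the deck.
- saddle (a point): Point on the fixed stand's deck surface midway between the two saddles, 55 mm above the bench. The deck slopes up 30 deg away from the robot: x runs up the slope, y along the saddles, z is the deck's normal, leaning 30 deg towards the robot. The damper belongs here with its axis along y, its centre at x = 0, y = 0, z = 20 mm. Deck: x -45 to 155, y -105 to 105 mm, free between the saddles.
- left_saddle (a point): Foot of the left saddle, on the deck at y = +68 mm of point saddle (axes the same); the right one is alike at y = -68 mm. Each is 30 mm long in y: a pair of cheeks 27 mm high, leaning outwards, 44 mm apart at the foot and 63 mm at the top. So 106 mm in y is free between the saddles.
- hub_grip (a point): Point on the clamp hub's axis at tab height, 88 mm above the deck, at x = 110, y = 0 mm of point saddle. The frame turns with the hub: z along the axis, outwards, parallel to the deck's normal; the bar points to -x, the tabs stand at +y and -y: upright plates 40 mm tall (68 to 108 mm above the deck), 28 mm wide, 8 mm thick, outer faces 62 mm apart at rest, 36 mm fully squeezed.
- bar_pad (a point): Underside of the rubber pad under the clamp bar, 110 mm from the hub's axis and 44 mm above the deck. The bar is 22 mm wide, reaches 145 mm from the axis, its underside is 52 mm and its top 62 mm above the deck; beside it nothing but tabs and core (44 x 20 mm, to 108 mm) stands higher than this.
- clamp (a joint): Turn of hub and bar (rad). 0: bar over the damper's place, at its end stop; grows as the bar swings left (to +y of point saddle, hub clockwise from above) up to 1.38. Starts parked, 1.1 to 1.32. Tabs out: locked, with play only from 1.0 to 1.38 (parked) or 0 to about 0.05 (closed). Both tabs in by 6 mm or more: turns freely (friction 0.12 N m) and stays where left.
- tab_a (a joint): Inward travel of the tab on the hub's +y side (m): 0 out (at rest), 0.013 fully squeezed. A spring pushes it out: 2 N at rest, 8 N fully in.
- tab_b (a joint): The same for the tab on the hub's -y side.
- spray_can: Spray can standing on the bench, 56 mm in diameter, 170 mm tall; origin at the centre of its base. Leave alone.
- spanner: Steel spanner lying on the bench, 190 mm long, along its x axis. Leave alone.
- bowl: Steel parts bowl standing on the bench, 110 mm across, 35 mm high; origin at the centre of its base. Leave alone.
Things that resemble listed ones, but are neither listed nor needed, are in the scene too. Leave any orange or purple look-alike of the part that bears shock_center alone.

How it is judged:
By the outcome, as a careful person would: the job done as asked, in the order asked, and still so for the second after the job is handed in, with the robot touching nothing.
It also fails if it takes over 54 s, if anything falls off the work surface, if the arm or the gripper's body presses on something with over 40 N, if the wrist force passes 120 N, or if a joint passes its speed limit or range.

## Working session

There is one attempt and no reset: what is moved stays moved. The work goes in short steps, Python scripts to look and compute and a tool call to move; the robot and the scene stay as the last step left them, time stands still between calls to the robot, and variables do not carry over. Pictures are saved under pics/ and viewed, at most 14 in all, crops included, and the job is handed in when it is done.

Besides the shell and the picture viewer there is one more tool, called after "Emit:" by a JSON object that holds its "api" and its "payload". play_rows: Moves the arm, as the interface text tells. Its arguments: {"type":"object","properties":{"plan":{"type":"array","items":{"type":"array","items":{"type":"number"}}},"grip":{"type":"number"}},"required":["plan"]}

```bash
mkdir -p pics; ls
python3 - <<'E'
from plant import *
import cv2,numpy as np
for c in ["scene","top"]:
    s=snapshot(c); cv2.imwrite(f"pics/{c}1.png",s["frame"][:,:,::-1])
    print(c,s["position"],s["attitude"],s["fx"])
    for t in ["shock_center","saddle","left_saddle","hub_grip","bar_pad","spray_can","spanner","bowl"]:
        print(t,[(np.round(d["position"],3).tolist(),round(d["score"],2)) for d in spot_point(c,t)[:4]])
print(get_obs())
E
```

```text
pics
scene [ 0.90467257 -0.52893707  0.99222416] [-143.95565574   -0.86098065   43.58539178] 440.70306560043167
shock_center [([0.816, -0.268, 0.018], 0.98), ([0.326, -0.126, 0.017], 0.97), ([0.183, -0.287, 0.018], 0.79), ([0.365, -0.346, -0.001], 0.68)]
saddle [([0.486, 0.113, 0.054], 0.73), ([0.506, 0.23, 0.132], 0.32)]
left_saddle [([0.474, 0.177, 0.055], 0.76)]
hub_grip [([0.534, 0.13, 0.186], 0.68)]
bar_pad [([0.508, 0.227, 0.132], 0.59)]
spray_can [([0.619, -0.372, -0.0], 0.76)]
spanner [([0.534, 0.128, 0.186], 0.33)]
bowl [([0.366, -0.346, -0.001], 0.61), ([0.533, 0.129, 0.187], 0.28)]
top [ 0.40192559 -0.04791274  1.23708092] [-175.05658021   -1.28536262  -88.72035483] 585.4837799736523
shock_center [([0.182, -0.29, 0.02], 0.92), ([0.481, -0.135, 0.023], 0.68), ([0.82, -0.266, 0.016], 0.66), ([0.322, -0.125, 0.02], 0.6)]
saddle [([0.487, 0.117, 0.053], 0.79)]
left_saddle [([0.468, 0.183, 0.055], 0.86)]
hub_grip [([0.536, 0.129, 0.186], 0.74)]
bar_pad [([0.505, 0.23, 0.132], 0.77), ([0.481, -0.134, 0.022], 0.27)]
spray_can [([0.619, -0.373, 0.002], 0.75)]
spanner [([0.68, -0.102, -0.0], 0.69)]
bowl [([0.365, -0.341, 0.001], 0.58)]
{'clock': 0.9, 'joint_pos': array([-5.71184173e+01,  2.05456536e+01,  6.81021950e-01, -4.55841227e-04,
       -7.01331297e+01, -1.65079106e+01]), 'qvel': array([ 0.10467297,  0.00431961,  0.00254657,  0.00509096,  0.0531711 ,
       -0.03833442]), 'tau': array([-1.94811009e-04, -5.82357001e+01,  2.93290329e+01,  7.00228304e+00,
        1.24464958e-02, -2.32253035e-05]), 'tool_pos': array([ 0.19027693, -0.64761076,  0.24556066]), 'orientation': array([-1.79997975e+02,  1.04715649e-03, -1.63626483e+02]), 'force': array([ 0.35160825, -1.12169077,  0.32509393]), 'moment': array([ 0.04208178, -0.01322832, -0.00161126]), 'gripper_force': 0.0, 'opening': 0.08752955665991544}
```

View pics/top1.png

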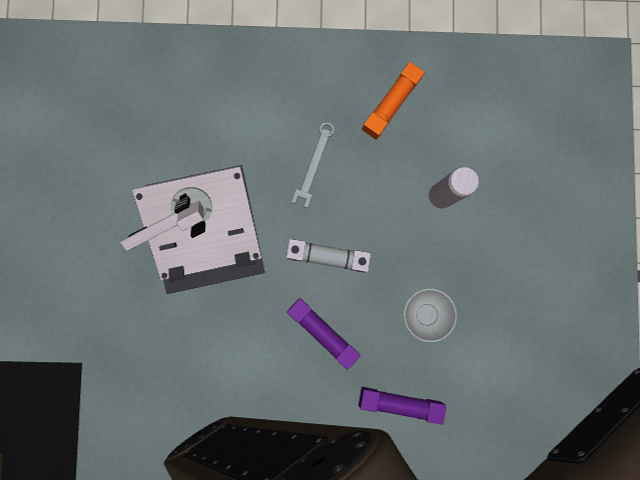

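View pics/scene1.png

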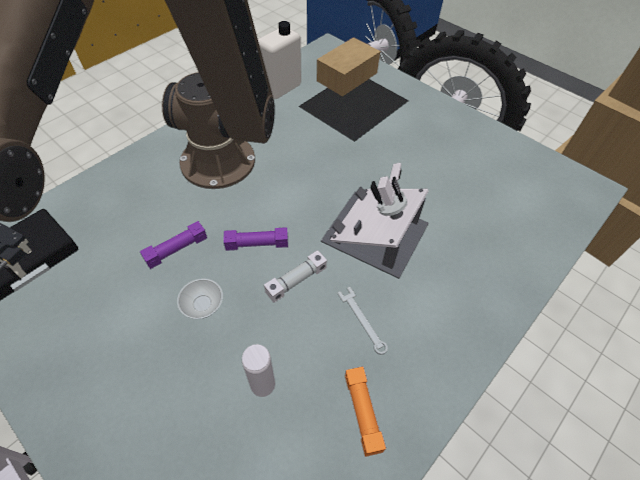

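The top view shows the silver damper at about (329,255). The stand's hub is at about (195,212), with its bar parked to the left, tip at (126,243). I'll crop in for angles and check the gripper's shape.

Run:
```python
from plant import *
import cv2,numpy as np
a=cv2.imread("pics/top1.png")
c=cv2.resize(a[160:300,115:275],None,fx=5,fy=5,interpolation=cv2.INTER_CUBIC)[:600]
# rows from 160, cols from 115 ; scale 5 -> 800x600 (rows 160..280)
c=cv2.resize(a[165:300,115:275],None,fx=4.4,fy=4.4,interpolation=cv2.INTER_CUBIC)
cv2.imwrite("pics/stand.png",c)
w=snapshot("wrist"); W=w["frame"][:,:,::-1]
d=cv2.resize(a[230:280,280:380],(480,240),interpolation=cv2.INTER_CUBIC)
o=np.zeros((600,480,3),np.uint8); o[:360]=cv2.resize(W,(480,360)); o[360:]=d
cv2.imwrite("pics/wd.png",o); print(w["position"],w["attitude"],w["fx"])
```

```text
[ 0.11848814 -0.66840909  0.3848259 ] [ 1.64098264e+02 -8.91746404e-03  1.06392825e+02] 370.33187360836166
```

View pics/stand.png

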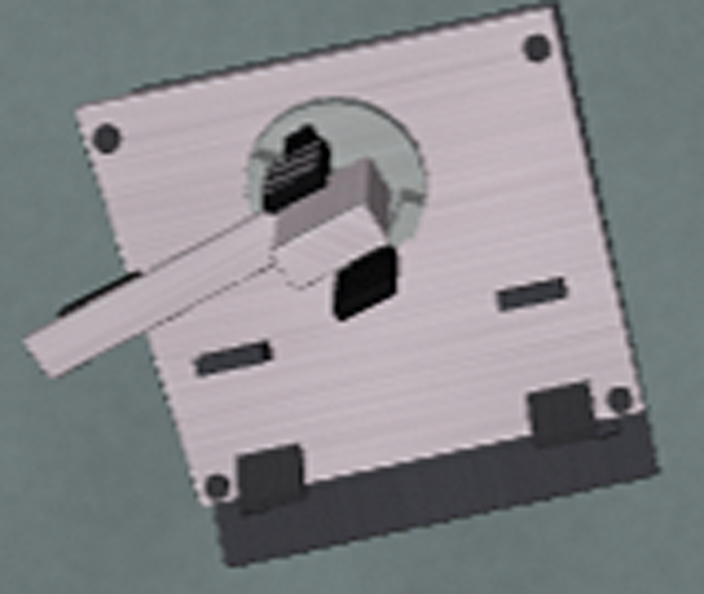

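View pics/wd.png

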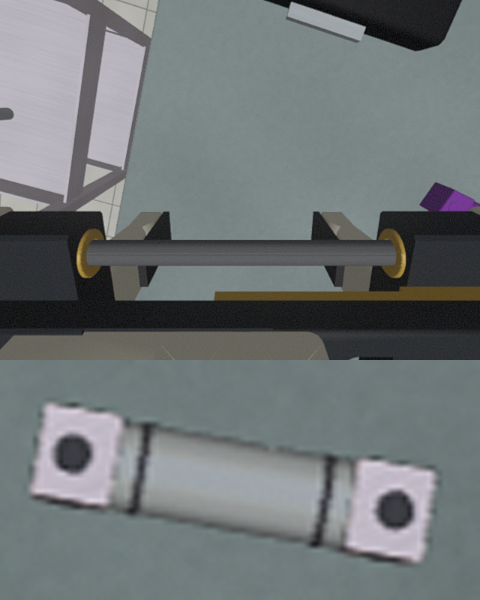

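The gripper body's long side lies along the closing line. Laid normally over the saddles, it would hit the near tab, so I'll grasp the barrel tilted about 18°. Next I'll fit the stand, damper and bar angle from pixels.

```bash
cat > h.py <<'E'
import numpy as np
from scipy.spatial.transform import Rotation as R
from scipy.optimize import least_squares
def stand(p):  # x,y,psi(rad) -> origin, axes matrix
    return np.array([p[0],p[1],.055]), (R.from_euler('z',p[2])*R.from_euler('y',-30,degrees=True)).as_matrix()
def proj(cam,P):
    q=(np.atleast_2d(P)-cam["position"])@R.from_euler('xyz',cam["attitude"],degrees=True).as_matrix()
    return np.c_[q[:,0]/q[:,2]*cam["fx"]+cam["cx"],q[:,1]/q[:,2]*cam["fy"]+cam["cy"]]
def ray(cam,uv,z):
    uv=np.atleast_2d(uv); d=np.c_[(uv[:,0]-cam["cx"])/cam["fx"],(uv[:,1]-cam["cy"])/cam["fy"],np.ones(len(uv))]
    d=d@R.from_euler('xyz',cam["attitude"],degrees=True).as_matrix().T
    return cam["position"]+d*((z-cam["position"][2])/d[:,2])[:,None]
def rows(P,Rm,obs):  # shift in tool frame cm, rotvec deg
    R0=R.from_euler('xyz',obs["orientation"],degrees=True)
    return np.round(R0.inv().apply(P-obs["tool_pos"])*100,2), np.round((R0.inv()*R.from_matrix(Rm)).as_rotvec(degrees=True),2)
E
python3 - <<'E'
from h import *; from plant import *
c=snapshot("top")
px=np.array([(78,107),(555,7),(643,410),(205,503)])/4.4+[115,165]
D=np.array([(155,105,0),(155,-105,0),(-45,-105,0),(-45,105,0)])/1000
f=lambda p:(proj(c,stand(p)[0]+D@stand(p)[1].T)-px).ravel()
s=least_squares(f,[.487,.115,.24]); print("stand",s.x[:2],np.degrees(s.x[2]),s.fun.round(1))
O,A=stand(s.x)
for n,v in dict(left=(0,.068,0),hub=(.11,0,.088)).items(): print(n,O+A@v)
tip=np.array([[40,360]])/4.4+[115,165]
g=lambda a:(proj(c,O+A@[.11-.145*np.cos(a[0]),.145*np.sin(a[0]),.062])-tip).ravel()
t=least_squares(g,[1.2]); print("clamp",t.x,t.fun)
dm=np.array([(73,95),(395,150)])/4.8+[280,230]
w=ray(c,dm,.04); v=w[0]-w[1]; print("damper",w,w.mean(0),np.linalg.norm(v),np.degrees(np.arctan2(v[1],v[0])))
E
```

```text
stand [0.48417149 0.11410573] 13.4111284859331 [-0.2 -0.3  0.   0.   0.7 -0.  -0.5  0.3]
left [0.46839978 0.18025142 0.055     ]
hub [0.53403639 0.12599546 0.18621024]
clamp [1.27667482] [-0.25087254  0.18317958]
damper [[ 0.48899024 -0.06518641  0.04      ]
 [ 0.46872475 -0.20334221  0.04      ]] [ 0.4788575  -0.13426431  0.04      ] 0.13963421871458068 81.65503710618826
```

```bash
cat >> h.py <<'E'
def arc(P,Rm,obs=None,N=None,P0=None,R0=None):
    """constant row (cm, deg) repeated N times that leads from the pose to P,Rm"""
    if obs is not None: P0=obs["tool_pos"]; R0=R.from_euler('xyz',obs["orientation"],degrees=True).as_matrix()
    R0=R.from_matrix(R0); rv=(R0.inv()*R.from_matrix(Rm)).as_rotvec(degrees=True); T=R0.inv().apply(P-P0)*100
    N=N or int(np.ceil(max(np.abs(rv).max()/6.5,np.linalg.norm(T)/3.5)))
    S=sum(R.from_rotvec(rv/N*k,degrees=True).as_matrix() for k in range(N))
    return N,np.linalg.solve(S,T).round(2).tolist(),(rv/N).round(2).tolist()
def tool(yaw,tilt): return (R.from_euler('xyz',[180,0,yaw],degrees=True)*R.from_euler('x',tilt,degrees=True)).as_matrix()
C=np.array([.479,-.135,.020]); YD=81.65-180
SP=[.485,.115,np.radians(13.5)]
E
python3 - <<'E'
from h import *; from plant import *
o=get_obs(); Rm=tool(YD,18); z=Rm[:,2]; P=C-.014*z
print(arc(P-.12*z+[0,0,.04],Rm,o)); print(P, z)
E
```

```text
(17, [-3.38, 1.12, 0.28], [0.94, -0.6, -3.81])
[ 0.47471962 -0.13437175  0.03331479] [ 0.30574124 -0.04487535 -0.95105652]
```

Emit:
{"api": "play_rows", "payload": {"plan": [[-3.38, 1.12, 0.28, 0.94, -0.6, -3.81], [-3.38, 1.12, 0.28, 0.94, -0.6, -3.81], [-3.38, 1.12, 0.28, 0.94, -0.6, -3.81], [-3.38, 1.12, 0.28, 0.94, -0.6, -3.81], [-3.38, 1.12, 0.28, 0.94, -0.6, -3.81], [-3.38, 1.12, 0.28, 0.94, -0.6, -3.81], [-3.38, 1.12, 0.28, 0.94, -0.6, -3.81], [-3.38, 1.12, 0.28, 0.94, -0.6, -3.81], [-3.38, 1.12, 0.28, 0.94, -0.6, -3.81], [-3.38, 1.12, 0.28, 0.94, -0.6, -3.81], [-3.38, 1.12, 0.28, 0.94, -0.6, -3.81], [-3.38, 1.12, 0.28, 0.94, -0.6, -3.81], [-3.38, 1.12, 0.28, 0.94, -0.6, -3.81], [-3.38, 1.12, 0.28, 0.94, -0.6, -3.81], [-3.38, 1.12, 0.28, 0.94, -0.6, -3.81], [-3.38, 1.12, 0.28, 0.94, -0.6, -3.81], [-3.38, 1.12, 0.28, 0.94, -0.6, -3.81], [0, 0, 0, 0, 0, 0], [0, 0, 0, 0, 0, 0]], "grip": 5.2}}

```text
clock: 2.58
tool_pos: [0.4376, -0.1276, 0.1883]
orientation: [-162.0, -0.0, -98.0]
force: [-0.2, -0.1, 0.2]
opening: 0.052
gripper_force: 0.0
```

Run:
```python
from h import *; from plant import *
import cv2
w=snapshot("wrist"); cv2.imwrite("pics/w2.png",w["frame"][:,:,::-1])
print([(np.round(d["position"],3).tolist(),round(d["score"],2)) for d in spot_point("wrist","shock_center")[:3]])
o=get_obs(); Rm=tool(YD,18); z=Rm[:,2]; P=C-.014*z
print(o["tool_pos"],o["orientation"],o["joint_pos"],o["force"],o["opening"])
print(arc(P-.06*z,Rm,o))
```

```text
[([0.48, -0.131, 0.016], 0.89), ([0.319, -0.127, 0.02], 0.7), ([0.816, -0.267, 0.02], 0.61)]
[ 0.43834242 -0.12940649  0.18871902] [-1.61993162e+02 -9.97573177e-03 -9.82837190e+01] [ 13.66443883  -8.71473892 -48.0092527   11.78674114 -34.49897223
 -30.72378049] [ 0.80241495  0.2434878  -0.2577968 ] 0.051539621064011804
(3, [-0.01, 0.44, 3.3], [-0.0, 0.0, 0.02])
```

View pics/w2.png

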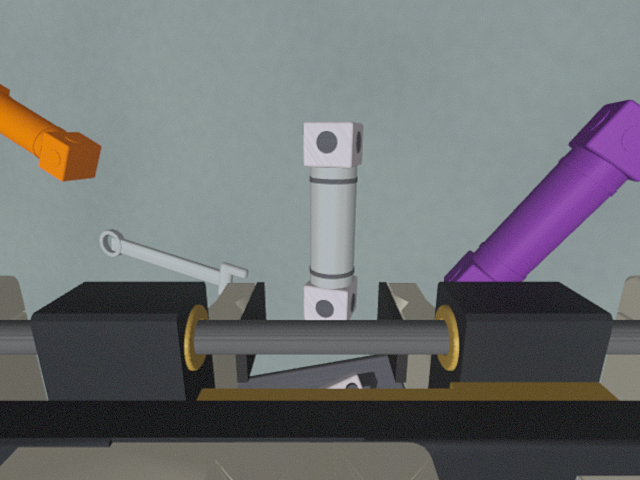

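The wrist view shows the silver damper between the pads, its axis vertical in the picture from (333,142) to (328,305). Continuing down.

Emit:
{"api": "play_rows", "payload": {"plan": [[0, 0.44, 3.3, 0, 0, 0], [0, 0.44, 3.3, 0, 0, 0], [0, 0.44, 3.3, 0, 0, 0], [0, 0, 0, 0, 0, 0], [0, 0, 1.5, 0, 0, 0], [0, 0, 1.5, 0, 0, 0], [0, 0, 1.0, 0, 0, 0], [0, 0, 1.0, 0, 0, 0], [0, 0, 0.5, 0, 0, 0], [0, 0, 0.5, 0, 0, 0], [0, 0, 0, 0, 0, 0], [0, 0, 0, 0, 0, 0]]}}

```text
clock: 3.68
tool_pos: [0.48, -0.1417, 0.0463]
orientation: [-163.5, 1.2, -97.9]
force: [0.1, 0.4, -0.4]
opening: 0.052
gripper_force: 0.0
```

Run:
```python
from h import *; from plant import *
o=get_obs(); Rm=tool(YD,18); z=Rm[:,2]; P=C-.014*z
print(o["tool_pos"],P,o["orientation"],o["joint_pos"],o["force"])
```

```text
[ 0.47995162 -0.14172716  0.04629712] [ 0.47471962 -0.13437175  0.03331479] [-163.50737101    1.18222687  -97.94643679] [  5.18839499  10.69651113 -58.21506455  28.65839591  -5.41364165
 -41.48464972] [ 0.07276181  0.43941849 -0.36466536]
```

```bash
cat > kin.py <<'E'
from h import *
import itertools
E=lambda a,t:R.from_euler(a,t,degrees=True)
def fk(q,k,s=(1,1)):
    a1,h,L1,e,L2,b,Lt,b2=k
    p=np.array([a1,b,h]); r1=E('z',q[0]); r2=r1*E('y',q[1]); r3=r1*E('y',q[1]-q[2])
    r4=r3*E('x',s[0]*q[3]); r5=r4*E('y',-q[4]); r6=r5*E('x',s[1]*q[5])
    pos=r1.apply(p)+r2.apply([0,0,L1])+r3.apply([L2,0,e])+r5.apply([Lt,0,0])+r4.apply([0,b2,0])
    return pos,r6
data=[([-57.118,20.546,.681,0,-70.133,-16.508],[.19028,-.64761,.24556],[-180,0,-163.626]),
([13.66444,-8.71474,-48.00925,11.78674,-34.49897,-30.72378],[.43834,-.12941,.18872],[-161.993,-.01,-98.284]),
([5.1884,10.69651,-58.21506,28.6584,-5.41364,-41.48465],[.47995,-.14173,.0463],[-163.507,1.182,-97.946])]
E
python3 - <<'E'
from kin import *
for s in itertools.product([1,-1],[1,-1]):
    off=[fk(q,np.zeros(8),s)[1].inv()*E('xyz',o) for q,p,o in data]
    print(s,[x.as_rotvec(degrees=True).round(1).tolist() for x in off])
    f=lambda k:np.r_[np.concatenate([fk(q,k,s)[0]-p for q,p,o in data]),1e-3*(k-k0)]
    k0=np.array([.05,.4,.4,0,.4,-.19,.2,0]); r=least_squares(f,k0); print(r.x.round(3),(r.fun[:9]*1000).round(1))
E
```

```text
(1, 1) [[-44.4, 81.8, -44.4], [-30.5, 93.5, -46.0], [-47.3, 83.3, -53.3]]
[ 0.317 -0.473  0.358  0.168  0.156 -0.086 -0.29  -0.105] [  0.1   0.7  11.1  -3.6   5.9 -17.9   3.3  -6.8   6.8]
(1, -1) [[-69.3, 69.3, -69.3], [-72.2, 62.1, -95.3], [-103.5, 32.4, -113.7]]
[ 0.317 -0.473  0.358  0.168  0.156 -0.086 -0.29  -0.105] [  0.1   0.7  11.1  -3.6   5.9 -17.9   3.3  -6.8   6.8]
(-1, 1) [[-44.4, 81.8, -44.4], [-22.4, 88.0, -22.4], [-5.5, 89.9, -5.5]]
[ 0.     0.199  0.602  0.     0.464 -0.     0.359 -0.192] [ 0.  0.  0.  0.  0. -0. -0. -0.  0.]
(-1, -1) [[-69.3, 69.3, -69.3], [-69.3, 69.3, -69.3], [-69.3, 69.3, -69.3]]
[ 0.     0.199  0.602  0.     0.464 -0.     0.359 -0.192] [ 0.  0.  0.  0.  0. -0. -0. -0.  0.]
```

```bash
cat >> kin.py <<'E'
K=[0,.199,.602,0,.464,0,.359,-.192]; OFF=R.from_rotvec([-69.282]*1+[69.282,-69.282],degrees=True)
lo=np.array([-176.03,-82.01,-58.28,-173.87,-174.79,-173.66]);hi=np.array([176.03,121.73,71.71,95.51,-.11,173.66])
def FK(q):
    p,r=fk(q,K,(-1,-1)); return p,r*OFF
def ik(P,Rm,n=40,q0=None,seed=0):
    g=np.random.default_rng(seed); best=[]
    Rt=R.from_matrix(Rm)
    def f(q):
        p,r=FK(q); return np.r_[(p-P)*10,(Rt.inv()*r).as_rotvec()]
    st=[q0] if q0 is not None else [g.uniform([-90,-40,-58,-170,-120,-170],[90,90,70,95,-1,170]) for _ in range(n)]
    for x in st:
        s=least_squares(f,np.clip(x,lo+.1,hi-.1),bounds=(lo,hi),x_scale=50,max_nfev=60)
        best.append((np.linalg.norm(s.fun),s.x))
    best.sort(key=lambda t:t[0])
    out=[]
    for e,x in best:
        if e<2e-3 and not any(np.abs(x-y).max()<2 for y in out): out.append(x)
    return out,best[0]
E
python3 - <<'E'
from kin import *
def rep(n,P,Rm):
    s,b=ik(P,Rm,20); print(n,[x.round(0).tolist() for x in s] or ("none",round(b[0],3)))
for t in (18,0,-18):
  for y in (0,180):
    Rm=tool(YD+y,t if y==0 else -t); rep(("pick",t,y),C-.014*Rm[:,2],Rm)
O,A=stand(SP); D=O+A@[0,0,.02]
for t in (48,30,12):
  for y in (0,180):
    Rm=tool(13.5-90+y,t if y==0 else -t); rep(("place",t,y),D-.014*Rm[:,2],Rm)
H=O+A@[.11,0,.088]
for a in (1.277,.6,0):
  for y in (0,180):
    Rm=tool(13.5-90,30)@R.from_euler('z',np.degrees(a)+90+y,degrees=True).as_matrix(); rep(("hub",a,y,Rm[:,1].round(2)),H,Rm)
E
```

```text
('pick', 18, 0) ('none', np.float64(0.054))
('pick', 18, 180) ('none', np.float64(0.054))
('pick', 0, 0) [[7.0, 18.0, -36.0, 0.0, -36.0, -15.0]]
('pick', 0, 180) [[7.0, 18.0, -36.0, -0.0, -36.0, 165.0]]
('pick', -18, 0) [[4.0, 28.0, -20.0, -4.0, -59.0, -9.0]]
('pick', -18, 180) [[4.0, 28.0, -20.0, -4.0, -59.0, 171.0]]
('place', 48, 0) [[-11.0, 6.0, -48.0, -117.0, -20.0, 135.0]]
('place', 48, 180) [[-11.0, 6.0, -48.0, -117.0, -20.0, -45.0]]
('place', 30, 0) ('none', np.float64(0.193))
('place', 30, 180) ('none', np.float64(0.193))
('place', 12, 0) [[40.0, 7.0, -49.0, 13.0, -24.0, -39.0]]
('place', 12, 180) [[40.0, 7.0, -49.0, 13.0, -24.0, 141.0]]
('hub', 1.277, 0, array([0.74, 0.48, 0.48])) ('none', np.float64(0.024))
('hub', 1.277, 180, array([-0.74, -0.48, -0.48])) ('none', np.float64(0.024))
('hub', 0.6, 0, array([0.28, 0.92, 0.28])) ('none', np.float64(0.024))
('hub', 0.6, 180, array([-0.28, -0.92, -0.28])) ('none', np.float64(0.024))
('hub', 0, 0, array([-0.23,  0.97, -0.  ])) ('none', np.float64(0.024))
('hub', 0, 180, array([ 0.23, -0.97,  0.  ])) ('none', np.float64(0.024))
```

```bash
time python3 - <<'E'
from kin import *
def rep(n,P,Rm,m=40):
    s,b=ik(P,Rm,m); print(n,[x.round(0).astype(int).tolist() for x in s] or ("none",round(b[0],3)))
O,A=stand(SP); D=O+A@[0,0,.02]
for t in (60,54,48,44,40,35,20):
    Rm=tool(13.5+90,-t); rep(("place",t),D-.012*Rm[:,2],Rm); 
    rep(("above",t),D-.012*Rm[:,2]+A[:,2]*.08,Rm)
H=O+A@[.11,0,.088]
for t in (50,45,40,35,30,25,20,15):
    Rm=tool(13.5-90,t)@R.from_euler('z',125,degrees=True).as_matrix(); rep(("hub tilt",t),H,Rm,25)
E
```

```text
('place', 60) ('none', np.float64(0.088))
('above', 60) [[-23, -5, -56, -113, -34, -42]]
('place', 54) ('none', np.float64(0.007))
('above', 54) [[6, -10, -47, -96, -6, -80]]
('place', 48) [[-11, 6, -49, -117, -21, -44]]
('above', 48) ('none', np.float64(0.098))
('place', 44) ('none', np.float64(0.014))
('above', 44) ('none', np.float64(0.168))
('place', 40) ('none', np.float64(0.084))
('above', 40) ('none', np.float64(0.237))
('place', 35) ('none', np.float64(0.171))
('above', 35) ('none', np.float64(0.233))
('place', 20) ('none', np.float64(0.058))
('above', 20) ('none', np.float64(0.006))
('hub tilt', 50) ('none', np.float64(0.112))
('hub tilt', 45) ('none', np.float64(0.198))
('hub tilt', 40) ('none', np.float64(0.185))
('hub tilt', 35) ('none', np.float64(0.105))
('hub tilt', 30) ('none', np.float64(0.024))
('hub tilt', 25) ('none', np.float64(0.01))
('hub tilt', 20) [[39, 1, -43, 17, -30, -164]]
('hub tilt', 15) [[38, 3, -36, 10, -38, -157]]
real	0m14.273s
user	0m14.542s
sys	0m0.107s
```

```bash
sed -i 's/max_nfev=60/max_nfev=300/' kin.py; time python3 - <<'E'
from kin import *
def rep(n,P,Rm,m=30):
    s,b=ik(P,Rm,m); print(n,[x.round(1).tolist() for x in s] or ("none",round(b[0],3),b[1].round(1).tolist()))
O,A=stand(SP)
for zz in (.088,.12,.16):
  for t in (30,25):
    H=O+A@[.11,0,zz]
    Rm=tool(13.5-90,t)@R.from_euler('z',125,degrees=True).as_matrix(); rep(("hub tilt",t,zz),H,Rm)
D=O+A@[0,0,.02]
for dx in (0,.03):
  for t in (30,20,15): 
    Rm=tool(13.5-90,t); rep(("place",t,dx),D-.012*Rm[:,2]+A[:,0]*dx,Rm)
E
```

```text
('hub tilt', 30, 0.088) ('none', np.float64(0.024), [31.6, -2.6, -58.3, 51.0, -10.6, 168.5])
('hub tilt', 25, 0.088) ('none', np.float64(0.01), [38.0, -1.2, -49.7, 27.9, -20.9, -173.7])
('hub tilt', 30, 0.12) [[36.1, -6.9, -57.3, 44.3, -16.0, 172.0]]
('hub tilt', 25, 0.12) [[40.3, -5.1, -48.6, 25.6, -26.1, -172.8]]
('hub tilt', 30, 0.16) ('none', np.float64(0.025), [41.3, -12.2, -55.7, 39.0, -23.8, 173.7])
('hub tilt', 25, 0.16) [[42.7, -9.6, -46.2, 22.1, -33.2, -170.6]]
('place', 30, 0) ('none', np.float64(0.194), [36.5, 3.7, -58.3, 11.8, -3.0, -32.3])
('place', 20, 0) ('none', np.float64(0.058), [38.4, 4.5, -58.3, 27.7, -12.3, -50.9])
('place', 15, 0) [[40.0, 5.5, -55.2, 23.1, -17.2, -47.9]]
('place', 30, 0.03) ('none', np.float64(0.168), [34.7, 3.9, -58.3, 25.9, -4.9, -44.9])
('place', 20, 0.03) ('none', np.float64(0.018), [36.0, 4.6, -58.3, 36.6, -11.4, -57.4])
('place', 15, 0.03) [[39.2, 6.5, -49.5, 17.9, -21.4, -41.7]]
real	0m5.390s
user	0m5.946s
sys	0m0.044s
```

```bash
cat > srch.py <<'E'
from kin import *
O,A=stand(SP); a=1.277
HR=R.from_euler('z',-a).as_matrix(); hc=np.array([110,0,0])
# boxes: (lo,hi,frame) mm
hub=[((-14,23,68),(14,31,108)),((-14,-31,68),(14,-23,108)),((-22,-10,62),(22,10,108)),((-145,-11,44),(0,11,62)),((-30,-30,0),(30,30,62))]
fix=[((-45,-105,-40),(155,105,0))]+[((x0,s-15,0),(x1,s+15,27)) for s in(68,-68) for x0,x1 in((22,38),(-38,-22))]
mnt=[((-20,51,0),(20,85,40)),((-20,-85,0),(20,-51,40))]
def dist(P,b):
    l,h=map(np.array,b); q=np.maximum(l-P,P-h); return np.min(np.linalg.norm(np.maximum(q,0),axis=1)+np.minimum(q.max(1),0))
def grid(l,h,n=(7,15,9)): return np.stack(np.meshgrid(*[np.linspace(*t,k) for t,k in zip(zip(l,h),n)]),-1).reshape(-1,3)
body=grid((-39,-96.5,-170),(39,96.5,-47))
def fing(op): return np.r_[grid((-9.5,op/2,-47),(9.5,op/2+21,19),(4,4,9)),grid((-9.5,-op/2-21,-47),(9.5,-op/2,19),(4,4,9))]
B0=np.array([[0,-1,0],[-1,0,0],[0,0,-1.]]).T  # tool x=-y, y=-x, z=-n in deck frame (columns)
def tl(th,ph): return B0@(R.from_euler('x',th,degrees=True)*R.from_euler('y',ph,degrees=True)).as_matrix()
def clr(th,ph,d,y0,op=46):
    T=tl(th,ph); p=np.array([0,y0,20])-d*T[:,2]
    b=body@T.T+p; f=fing(op)@T.T+p
    cb=min([dist((b-hc)@HR,x) for x in hub]+[dist(b,x) for x in fix+mnt])
    cf=min([dist(f,x) for x in fix+mnt]+[dist((f-hc)@HR,x) for x in hub]); 
    return cb,cf,b[:,2].min()
E
time python3 - <<'E'
from srch import *
N=0;out=[]
for th in (-10,-5,0,5,10,15,20):
  for ph in range(-60,61,10):
    for d in (6,12):
      for y0 in (-20,0,20):
        c=clr(th,ph,d,y0)
        if c[0]>2 and c[1]>0: out.append((th,ph,d,y0,c))
print(len(out))
for th,ph,d,y0,c in out:
    T=tl(th,ph); Rm=A@T; P=O+A@(np.array([0,y0,20])-d*T[:,2])/1000
    s1,b1=ik(P,Rm,8); s2,b2=ik(P+A[:,2]*.07,Rm,8)
    if b1[0]<.03: print(th,ph,d,y0,np.round(c,1),"place",round(b1[0],3),[x.round(0).astype(int).tolist() for x in s1],"above",round(b2[0],3))
E
```

```text
6
-10 -40 12 -20 [ 2.8  1.1 23.1] place 0.0 [[-6, 21, -21, -53, -60, 60]] above 0.0
-5 -40 12 -20 [ 2.8  2.9 31.6] place 0.0 [[-8, 20, -23, -57, -59, 67]] above 0.0
0 -40 12 -20 [ 2.8  3.5 40.1] place 0.0 [[-11, 20, -24, -61, -58, 76]] above 0.0
5 -40 12 -20 [ 2.8  2.9 31.6] place 0.0 [[-14, 21, -26, -65, -59, 84]] above 0.0
10 -40 12 -20 [ 2.8  1.1 23.1] place 0.0 [[-17, 22, -27, -69, -60, 93]] above 0.0
real	0m1.856s
user	0m2.364s
sys	0m0.048s
```

```bash
time python3 - <<'E'
from srch import *
out=[]
for ph in range(-56,-30,2):
    for d in (4,7,10,13):
      for y0 in (-20,-15,-10,-5,0):
        c=clr(0,ph,d,y0); 
        if min(c[:2])>3: out.append((ph,d,y0,np.round(c,1)))
for o in out: print(*o)
for ph in (-40,-46,-50):
  for yaw in (0,180):
    Rm=tool(YD+yaw,0)@R.from_euler('y',ph,degrees=True).as_matrix()
    s,b=ik(C-.012*Rm[:,2],Rm,20); s2,b2=ik(C-.112*Rm[:,2],Rm,20); print(ph,yaw,Rm[:,2].round(2),round(b[0],3),[x.round(0).tolist() for x in s],round(b2[0],3))
E
```

```text
-42 13 -20 [ 4.1  3.  38.5]
-40 13 -20 [ 3.6  3.3 40.9]
-38 13 -20 [ 4.2  4.  43.3]
-40 0 [ 0.09  0.64 -0.77] 0.0 [[-26.0, 31.0, -12.0, -42.0, -67.0, 41.0]] 0.0
-40 180 [-0.09 -0.64 -0.77] 0.0 [[26.0, 28.0, -51.0, 47.0, -47.0, 103.0]] 0.0
-46 0 [ 0.1   0.71 -0.69] 0.0 [[-29.0, 34.0, -10.0, -45.0, -73.0, 45.0]] 0.0
-46 180 [-0.1  -0.71 -0.69] 0.0 [[28.0, 31.0, -51.0, 48.0, -51.0, 99.0]] 0.0
-50 0 [ 0.11  0.76 -0.64] 0.0 [[-31.0, 36.0, -8.0, -47.0, -76.0, 47.0]] 0.0
-50 180 [-0.11 -0.76 -0.64] 0.0 [[29.0, 33.0, -50.0, 48.0, -54.0, 96.0]] 0.0
real	0m3.125s
user	0m3.684s
sys	0m0.032s
```

Run:
```python
from srch import *
out=[]
for th in (0,5,8,12):
 for ph in range(-60,-24,2):
    for d in (8,11,14):
      for y0 in (-16,-12,-8,-4,0):
        c=clr(th,ph,d,y0,44); 
        if c[1]>0: out.append((y0,round(c[0],1),round(c[1],1),th,ph,d))
for y in (-16,-12,-8,-4,0):
    for o in sorted([o for o in out if o[0]==y],key=lambda t:-t[1])[:3]: print(*o)
```

```text
-16 4.5 1.8 12 -34 14
-16 4.0 2.0 12 -32 14
-16 3.5 2.2 12 -30 14
-12 3.7 1.8 12 -34 14
-12 3.3 2.0 12 -32 14
-12 3.0 1.6 12 -36 14
-8 3.0 1.6 12 -36 14
-8 2.8 1.8 12 -34 14
-8 2.3 2.0 12 -32 14
-4 2.3 1.6 12 -36 14
-4 1.7 1.8 12 -34 14
-4 1.1 2.0 12 -32 14
0 1.1 1.6 12 -36 14
0 0.8 4.2 5 -36 11
0 0.7 1.5 12 -38 14
```

```bash
cat >> kin.py <<'E'
def path(q,P0,R0,N,s,r):
    """follow N equal rows by warm IK; returns worst error, biggest joint step, last joints"""
    P=np.array(P0);Rr=R.from_matrix(R0);em=0;st=0;qs=[]
    for _ in range(N):
        P=P+Rr.apply(s)/100; Rr=Rr*R.from_rotvec(r,degrees=True)
        _,(e,x)=ik(P,Rr.as_matrix(),q0=q); em=max(em,e); st=max(st,np.abs(x-q).max()); q=x; qs.append(x)
    return round(em,4),round(st,1),q.round(1),np.min(qs,0).round(0),np.max(qs,0).round(0),P.round(4)
TH,PH,DD,Y0=8,-36,.013,-.010
def grasp(yaw,tilt): return tool(yaw,tilt)@R.from_euler('y',PH,degrees=True).as_matrix()
RP=grasp(YD,TH); YA=np.array([np.cos(np.radians(81.65)),np.sin(np.radians(81.65)),0]); PP=C+YA*Y0-DD*RP[:,2]
E
python3 - <<'E'
from srch import *; from plant import *
print(clr(TH,PH,13,-10,46),clr(TH,PH,13,-10,50))
o=get_obs(); q=o["joint_pos"]; R0=tool(YD,18); P0=np.array([.4747,-.1344,.0333])-.13*R0[:,2]
T=PP-.10*RP[:,2]+[0,0,.02]
a=arc(T,RP,P0=P0,R0=R0); print(PP,T,a); q=ik(P0,R0,q0=q)[1][1]; print(q.round(1))
print(path(q,P0,R0,*a))
E
```

```text
(np.float64(-3.6879492872579043), np.float64(3.5399041952511645), np.float64(31.937883855005715)) (np.float64(-3.6879492872579043), np.float64(3.261557993331035), np.float64(31.937883855005715))
[ 0.47498995 -0.15224164  0.03041487] [ 0.45531417 -0.208762    0.13052924] (6, [1.39, -0.43, 0.21], [-1.61, -5.98, 0.52])
[ 13.7  -6.6 -52.2  14.1 -28.4 -33.5]
(np.float64(0.0), np.float64(24.0), array([-31.4,  20.4, -11.3, -38. , -71.6,  42.3]), array([-31.,  -3., -42., -38., -72., -10.]), array([  5.,  20., -11.,  -4., -34.,  42.]), array([ 0.4552, -0.2087,  0.1306]))
```

```bash
sed -i 's/^TH,PH,DD,Y0=.*/TH,PH,DD,Y0=12,-34,.014,-.012/' kin.py
python3 - <<'E'
from srch import *; from plant import *
print(clr(TH,PH,14,-12,46))
o=get_obs(); q=o["joint_pos"]; R0=tool(YD,18); P0=np.array([.4747,-.1344,.0333])-.13*R0[:,2]
T=PP-.10*RP[:,2]+[0,0,.02]
a=arc(T,RP,P0=P0,R0=R0,N=16); print(PP,T,a); q=ik(P0,R0,q0=q)[1][1]
print(path(q,P0,R0,*a)); print(ik(PP,RP,10)[0])
Rl=A@tl(TH,PH); Pl=O+A@np.array([0,Y0,.02])-DD*Rl[:,2]
print("place",Pl,ik(Pl,Rl,10)[0],ik(Pl+.08*A[:,2],Rl,10)[0])
E
```

```text
(np.float64(3.6926091992223413), np.float64(1.601034671119951), np.float64(28.070755021158664))
[ 0.47373293 -0.15426807  0.0313529 ] [ 0.44855841 -0.20709148  0.13244501] (16, [0.51, -0.11, 0.05], [-0.36, -2.12, 0.11])
(np.float64(0.0), np.float64(8.6), array([-31.7,  17.7, -14.4, -38.9, -67.8,  45.4]), array([-32.,  -6., -49., -39., -68., -25.]), array([ 11.,  18., -14.,   8., -30.,  45.]), array([ 0.4478, -0.2065,  0.1328]))
[array([-26.55442779,  25.39243422, -18.78344989, -44.79606131,
       -56.13467703,  51.09084617])]
place [0.47235352 0.09157171 0.08094584] [array([-15.33551569,  17.95899156, -30.84296503, -72.20644949,
       -52.69825764,  95.38766259])] [array([-15.05535856,   6.17320316, -32.43722522, -65.53252858,
       -56.19749203,  83.60823377])]
```

Emit:
{"api": "play_rows", "payload": {"plan": [[0, 0, -2, 0, 0, 0], [0, 0, -3, 0, 0, 0], [0, 0, -3, 0, 0, 0], [0, 0, -3, 0, 0, 0], [0, 0, -2, 0, 0, 0], [0, 0, 0, 0, 0, 0]]}}

```text
clock: 4.18
tool_pos: [0.446, -0.1397, 0.1732]
orientation: [-162.9, 1.2, -97.9]
force: [0.1, -0.2, 0.5]
opening: 0.052
gripper_force: 0.0
```

Run:
```python
from srch import *; from plant import *
o=get_obs(); T=PP-.10*RP[:,2]+[0,0,.02]
a=arc(T,RP,o,N=16); print(a)
print(path(o["joint_pos"],o["tool_pos"],E('xyz',o["orientation"]).as_matrix(),*a))
```

```text
(16, [0.48, -0.01, 0.14], [-0.3, -2.05, 0.1])
(np.float64(0.0), np.float64(7.2), array([-31.8,  17.8, -14.3, -39. , -67.8,  45.6]), array([-32.,  -5., -43., -39., -68., -17.]), array([  7.,  18., -14.,   2., -34.,  46.]), array([ 0.4482, -0.207 ,  0.132 ]))
```

Emit:
{"api": "play_rows", "payload": {"plan": [[0.48, -0.01, 0.14, -0.3, -2.05, 0.1], [0.48, -0.01, 0.14, -0.3, -2.05, 0.1], [0.48, -0.01, 0.14, -0.3, -2.05, 0.1], [0.48, -0.01, 0.14, -0.3, -2.05, 0.1], [0.48, -0.01, 0.14, -0.3, -2.05, 0.1], [0.48, -0.01, 0.14, -0.3, -2.05, 0.1], [0.48, -0.01, 0.14, -0.3, -2.05, 0.1], [0.48, -0.01, 0.14, -0.3, -2.05, 0.1], [0.48, -0.01, 0.14, -0.3, -2.05, 0.1], [0.48, -0.01, 0.14, -0.3, -2.05, 0.1], [0.48, -0.01, 0.14, -0.3, -2.05, 0.1], [0.48, -0.01, 0.14, -0.3, -2.05, 0.1], [0.48, -0.01, 0.14, -0.3, -2.05, 0.1], [0.48, -0.01, 0.14, -0.3, -2.05, 0.1], [0.48, -0.01, 0.14, -0.3, -2.05, 0.1], [0.48, -0.01, 0.14, -0.3, -2.05, 0.1], [0, 0, 0, 0, 0, 0], [0, 0, 0, 0, 0, 0]]}}

```text
clock: 5.68
tool_pos: [0.4461, -0.208, 0.1261]
orientation: [-166.2, 33.1, -90.8]
force: [-0.3, 0.5, -0.3]
opening: 0.0521
gripper_force: 0.0
```

Run:
```python
from srch import *; from plant import *
snapshot("wrist"); print([(np.round(d["position"],3).tolist(),round(d["score"],2)) for d in spot_point("wrist","shock_center")[:3]])
o=get_obs(); print(o["tool_pos"],o["orientation"])
for k in (.05,.0): print(arc(PP-k*RP[:,2],RP,o,N=6))
a=arc(PP,RP,o,N=6);print(path(o["joint_pos"],o["tool_pos"],E('xyz',o["orientation"]).as_matrix(),*a))
```

```text
[([0.323, -0.129, 0.017], 0.93), ([0.481, -0.131, 0.017], 0.64)]
[ 0.44629797 -0.20746473  0.12704633] [-166.11720235   33.07250819  -90.6946433 ]
(6, [0.13, 0.01, 1.04], [0.05, -0.03, -0.04])
(6, [0.12, 0.01, 1.88], [0.05, -0.03, -0.04])
(np.float64(0.0), np.float64(2.0), array([-26.5,  25.4, -18.8, -44.8, -56.2,  51.1]), array([-31.,  19., -19., -45., -65.,  46.]), array([-27.,  25., -16., -40., -56.,  51.]), array([ 0.4737, -0.1539,  0.0314]))
```

Emit:
{"api": "play_rows", "payload": {"plan": [[0.2, 0.01, 1.6, 0.08, -0.05, -0.06], [0.2, 0.01, 1.6, 0.08, -0.05, -0.06], [0.2, 0.01, 1.6, 0.08, -0.05, -0.06], [0.2, 0.01, 1.6, 0.08, -0.05, -0.06], [0, 0, 1.2, 0, 0, 0], [0, 0, 1.2, 0, 0, 0], [0, 0, 1.0, 0, 0, 0], [0, 0, 0.8, 0, 0, 0], [0, 0, 0.5, 0, 0, 0], [0, 0, 0, 0, 0, 0], [0, 0, 0, 0, 0, 0]]}}

```text
clock: 6.7
tool_pos: [0.4738, -0.1558, 0.0325]
orientation: [-165.6, 33.2, -90.3]
force: [0.0, -0.3, 0.5]
opening: 0.052
gripper_force: 0.0
```

Run:
```python
from srch import *; from plant import *; import cv2
w=snapshot("wrist"); s=snapshot("scene")
i=np.zeros((480,800,3),np.uint8); i[:300,:400]=cv2.resize(w["frame"][:,:,::-1],(400,300)); i[:400,400:]=cv2.resize(s["frame"][210:310,230:330,::-1],(400,400),interpolation=cv2.INTER_CUBIC); cv2.imwrite("pics/p3.png",i)
o=get_obs(); print(o["tool_pos"],PP,o["orientation"],o["force"]); print(arc(PP,RP,o,N=1))
```

```text
[ 0.4738941  -0.15618944  0.03280643] [ 0.47373293 -0.15426807  0.0313529 ] [-165.57192716   33.22049727  -90.33214954] [ 0.28712334 -1.07628109  0.52238757]
(1, [-0.08, 0.07, 0.22], [-0.03, 0.07, 0.01])
```

View pics/p3.png

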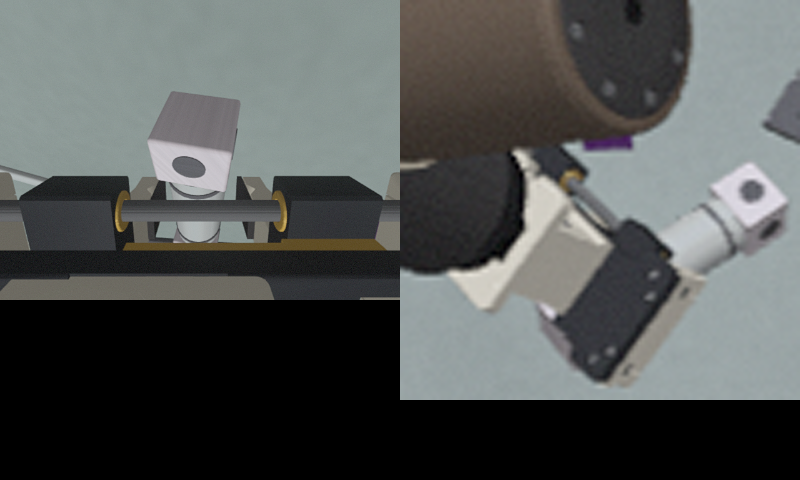

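The left half shows the barrel between the pads at about (195,210), and the right half shows the gripper over its middle. Nudging in, then closing.

Emit:
{"api": "play_rows", "payload": {"plan": [[-0.08, 0.07, 0.2, 0, 0, 0], [0, 0, 0, 0, 0, 0]]}}

```text
clock: 6.97
tool_pos: [0.4735, -0.154, 0.0313]
orientation: [-165.6, 33.2, -90.4]
force: [-0.3, -0.0, -0.9]
opening: 0.0523
gripper_force: 0.0
```

Emit:
{"api": "play_rows", "payload": {"plan": [[0, 0, 0, 0, 0, 0], [0, 0, 0, 0, 0, 0], [0, 0, 0, 0, 0, 0], [0, 0, 0, 0, 0, 0], [0, 0, 0, 0, 0, 0], [0, 0, 0, 0, 0, 0]], "grip": 3.0}}

```text
clock: 7.47
tool_pos: [0.4749, -0.1544, 0.0317]
orientation: [-165.4, 33.2, -90.3]
force: [4.6, 0.0, 4.1]
opening: 0.0381
gripper_force: 30.0
```

Run:
```python
from srch import *; from plant import *
o=get_obs(); print(o["tool_pos"],PP,o["orientation"],o["force"],o["opening"],o["gripper_force"])
R0=E('xyz',o["orientation"]).as_matrix()
d=R0.T@(C-o["tool_pos"]); print("damper centre in tool mm",d*1000)
# lift: world up 12 cm in tool axes
print("up",R0.T@[0,0,1])
```

```text
[ 0.47494549 -0.15444235  0.03174905] [ 0.47373293 -0.15426807  0.0313529 ] [-165.44516725   33.1932901   -90.2997131 ] [4.56164647 0.02198233 4.08567264] 0.03807371889255784 30.015732049942017
damper centre in tool mm [-9.85523973  1.32272308 20.8232724 ]
up [-0.54746523 -0.21030036 -0.80997258]
```

Emit:
{"api": "play_rows", "payload": {"plan": [[-0.27, -0.11, -0.4, 0, 0, 0], [-0.55, -0.21, -0.81, 0, 0, 0], [-1.1, -0.42, -1.62, 0, 0, 0], [-1.1, -0.42, -1.62, 0, 0, 0], [-1.1, -0.42, -1.62, 0, 0, 0], [-1.1, -0.42, -1.62, 0, 0, 0], [-1.1, -0.42, -1.62, 0, 0, 0], [-0.55, -0.21, -0.81, 0, 0, 0], [0, 0, 0, 0, 0, 0], [0, 0, 0, 0, 0, 0]]}}

```text
clock: 8.3
tool_pos: [0.4732, -0.1536, 0.156]
orientation: [-165.6, 33.2, -90.4]
force: [-0.4, 0.4, -7.1]
opening: 0.0384
gripper_force: 30.0
```

Run:
```python
from srch import *; from plant import *; import cv2
w=snapshot("wrist"); print([(np.round(d["position"],3).tolist(),round(d["score"],2)) for d in spot_point("wrist","shock_center")[:3]])
s=snapshot("top"); L=[(np.round(d["position"],3).tolist(),round(d["score"],2)) for d in spot_point("top","shock_center")[:5]]; print(L)
i=np.zeros((300,800,3),np.uint8); i[:,:400]=cv2.resize(w["frame"][:,:,::-1],(400,300)); i[:,400:]=cv2.resize(s["frame"][200:320,260:420,::-1],(400,300),interpolation=cv2.INTER_CUBIC); cv2.imwrite("pics/p4.png",i)
o=get_obs(); print(o["tool_pos"],o["orientation"],o["force"],o["moment"],o["opening"])
R0=E('xyz',o["orientation"]).as_matrix(); print("expected centre",o["tool_pos"]+R0@[-.0099,.0013,.0145])
```

```text
[([0.321, -0.13, 0.018], 0.86)]
[([0.32, -0.126, 0.022], 0.96), ([0.822, -0.263, 0.017], 0.93), ([0.478, -0.131, 0.144], 0.73)]
[ 0.47306511 -0.153466    0.15472732] [-165.79599922   33.32488619  -90.45743554] [-0.66088969 -0.47204681 -6.71675394] [-3.09157655  1.57717401 -0.08951503] 0.03837597520730962
expected centre [ 0.47549181 -0.13731492  0.14815436]
```

View pics/p4.png

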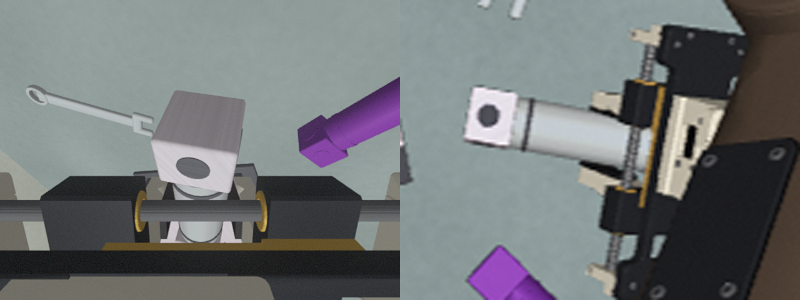

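```bash
cat >> srch.py <<'E'
Rg=E('xyz',[-165.445,33.193,-90.30]).as_matrix(); Rdt=Rg.T@E('z',-8.35).as_matrix(); dv=np.array([-.0099,0,.0208])
def placing(h,x=0,y=0):
    Rt=A@Rdt.T; return O+A@np.array([x,y,.02+h])-Rt@dv, Rt
E
python3 - <<'E'
from srch import *; from plant import *
o=get_obs(); R0=E('xyz',o["orientation"]).as_matrix()
c=o["tool_pos"]+R0@dv; Rd=R0@Rdt; s=snapshot("top"); print("centre",c,"hole px pred",proj(s,c+Rd@[0,.0698,.02]),"seen 295.6,246", "axis in tool",Rdt[:,1])
P,Rt=placing(.09); a=arc(P,Rt,o,N=18); print(P,a); print(path(o["joint_pos"],o["tool_pos"],R0,*a))
E
```

```text
centre [ 0.47832323 -0.13415736  0.14331774] hole px pred [[296.25537985 245.20383496]] seen 295.6,246 axis in tool [-8.28585271e-01  6.83323253e-04  5.59862467e-01]
[0.42851542 0.08102713 0.15892334] (18, [-1.14, 0.19, 0.66], [0.76, -0.55, -1.84])
(np.float64(0.0), np.float64(3.0), array([-15.3,   4.7, -32.6, -64.7, -56.9,  82.4]), array([-25.,   5., -33., -65., -66.,  41.]), array([-15.,  14., -16., -41., -57.,  82.]), array([0.4277, 0.0802, 0.1585]))
```

Emit:
{"api": "play_rows", "payload": {"plan": [[-1.14, 0.19, 0.66, 0.76, -0.55, -1.84], [-1.14, 0.19, 0.66, 0.76, -0.55, -1.84], [-1.14, 0.19, 0.66, 0.76, -0.55, -1.84], [-1.14, 0.19, 0.66, 0.76, -0.55, -1.84], [-1.14, 0.19, 0.66, 0.76, -0.55, -1.84], [-1.14, 0.19, 0.66, 0.76, -0.55, -1.84], [-1.14, 0.19, 0.66, 0.76, -0.55, -1.84], [-1.14, 0.19, 0.66, 0.76, -0.55, -1.84], [-1.14, 0.19, 0.66, 0.76, -0.55, -1.84], [-1.14, 0.19, 0.66, 0.76, -0.55, -1.84], [-1.14, 0.19, 0.66, 0.76, -0.55, -1.84], [-1.14, 0.19, 0.66, 0.76, -0.55, -1.84], [-1.14, 0.19, 0.66, 0.76, -0.55, -1.84], [-1.14, 0.19, 0.66, 0.76, -0.55, -1.84], [-1.14, 0.19, 0.66, 0.76, -0.55, -1.84], [-1.14, 0.19, 0.66, 0.76, -0.55, -1.84], [-1.14, 0.19, 0.66, 0.76, -0.55, -1.84], [-1.14, 0.19, 0.66, 0.76, -0.55, -1.84], [0, 0, 0, 0, 0, 0], [0, 0, 0, 0, 0, 0]]}}

```text
clock: 10.22
tool_pos: [0.4279, 0.0797, 0.1589]
orientation: [-132.6, 24.4, -52.1]
force: [0.4, -0.2, -6.4]
opening: 0.0383
gripper_force: 30.0
```

Run:
```python
from srch import *; from plant import *
s=snapshot("top")
for t in ("shock_center","saddle","left_saddle"): print(t,[(np.round(d["position"],3).tolist(),round(d["score"],2)) for d in spot_point("top",t)[:4]])
o=get_obs(); print(o["tool_pos"],o["orientation"],o["force"]); R0=E('xyz',o["orientation"]).as_matrix(); print("c",o["tool_pos"]+R0@dv)
for h in (.035,.0): print(h,arc(*placing(h),o,N=1))
P,Rt=placing(0); print("normal in tool",Rt.T@A[:,2]); a=arc(P,Rt,o,N=10);print(path(o["joint_pos"],o["tool_pos"],R0,*a))
```

```text
shock_center [([0.82, -0.263, 0.014], 0.95), ([0.429, 0.1, 0.155], 0.75), ([0.179, -0.288, 0.022], 0.73)]
saddle [([0.485, 0.116, 0.056], 0.95)]
left_saddle []
[0.4287907  0.0793425  0.15952713] [-132.50351116   24.33408577  -52.12023366] [ 0.16098319 -0.14801262 -6.13308097]
c [0.43180007 0.10044847 0.15080179]
0.035 (1, [2.89, 1.19, 4.6], [0.04, -0.14, 0.17])
0.0 (1, [4.79, 1.93, 7.44], [0.04, -0.14, 0.17])
normal in tool [-0.54746099 -0.21030342 -0.80997465]
(np.float64(0.0), np.float64(1.4), array([-15.4,  17.9, -30.9, -72.3, -52.8,  95.5]), array([-15.,   6., -32., -72., -56.,  84.]), array([-15.,  18., -31., -65., -53.,  96.]), array([0.4723, 0.0913, 0.0814]))
```

Emit:
{"api": "play_rows", "payload": {"plan": [[0.72, 0.3, 1.15, 0, 0, 0.1], [0.72, 0.3, 1.15, 0, 0, 0.1], [0.72, 0.3, 1.15, 0, 0, 0], [0.72, 0.3, 1.15, 0, 0, 0], [0.27, 0.1, 0.4, 0, 0, 0], [0.27, 0.1, 0.4, 0, 0, 0], [0.27, 0.1, 0.4, 0, 0, 0], [0.27, 0.1, 0.4, 0, 0, 0], [0, 0, 0, 0, 0, 0], [0, 0, 0, 0, 0, 0]]}}

```text
clock: 11.25
tool_pos: [0.4645, 0.0902, 0.0945]
orientation: [-132.5, 24.5, -52.2]
force: [0.8, 0.5, -6.4]
opening: 0.0382
gripper_force: 30.0
```

Run:
```python
from srch import *; from plant import *; import cv2
s=snapshot("scene"); t=snapshot("top")
i=np.zeros((400,800,3),np.uint8)
i[:,:400]=cv2.resize(s["frame"][150:290,310:450,::-1],(400,400),interpolation=cv2.INTER_CUBIC); i[:,400:]=cv2.resize(t["frame"][160:310,120:270,::-1],(400,400),interpolation=cv2.INTER_CUBIC); cv2.imwrite("pics/p5.png",i)
o=get_obs(); R0=E('xyz',o["orientation"]).as_matrix(); print(o["force"],"c in deck",A.T@(o["tool_pos"]+R0@dv-O)*1000,(A.T@R0@Rdt).round(3).tolist())
for h in (.003,.0,-.001): print(h,arc(*placing(h),o,N=1))
```

```text
[-0.46868521  0.46478192 -6.73208564] c in deck [3.36864434e-02 5.33266884e-01 3.58162216e+01] [[1.0, 0.0, 0.0], [-0.0, 1.0, 0.002], [-0.0, -0.002, 1.0]]
0.003 (1, [0.75, 0.27, 1.01], [0.0, -0.11, 0.01])
0.0 (1, [0.91, 0.34, 1.25], [0.0, -0.11, 0.01])
-0.001 (1, [0.97, 0.36, 1.34], [0.0, -0.11, 0.01])
```

View pics/p5.png

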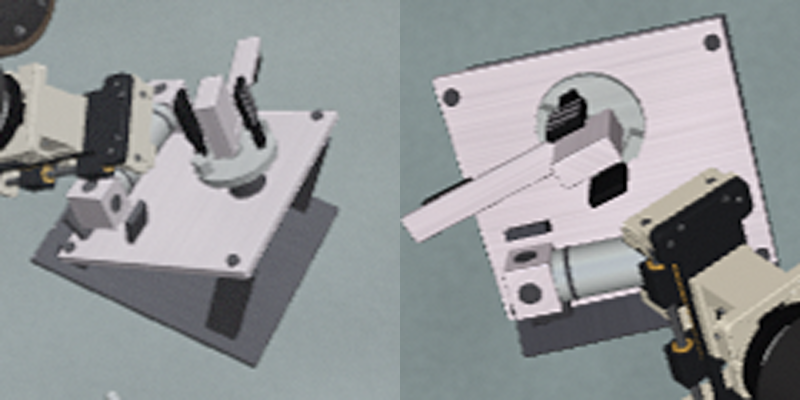

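The damper's left mount, at about (530,280), lines up with the saddle, and the gripper body clears the near tab at (608,185). Lowering slowly.

Emit:
{"api": "play_rows", "payload": {"plan": [[0.2, 0.07, 0.27, 0, -0.05, 0], [0.2, 0.07, 0.27, 0, -0.05, 0], [0.2, 0.07, 0.27, 0, 0, 0], [0.13, 0.05, 0.18, 0, 0, 0], [0.06, 0.02, 0.08, 0, 0, 0], [0.06, 0.02, 0.08, 0, 0, 0], [0, 0, 0, 0, 0, 0], [0, 0, 0, 0, 0, 0]]}}

```text
clock: 12.02
tool_pos: [0.4717, 0.0915, 0.0817]
orientation: [-132.5, 24.6, -52.1]
force: [0.6, -0.0, -6.0]
opening: 0.038
gripper_force: 30.0
```

Run:
```python
from srch import *; from plant import *
o=get_obs(); R0=E('xyz',o["orientation"]).as_matrix(); print(A.T@(o["force"]),"c in deck",A.T@(o["tool_pos"]+R0@dv-O)*1000)
print(arc(*placing(0),o,N=1))
```

```text
[-2.47161225 -0.18759867 -5.47537546] c in deck [-0.19733181  0.07478717 20.90527882]
(1, [0.06, 0.0, 0.07], [0.03, 0.01, -0.03])
```

Emit:
{"api": "play_rows", "payload": {"plan": [[0.06, 0.02, 0.08, 0, 0, 0], [0, 0, 0, 0, 0, 0], [0.03, 0.01, 0.04, 0, 0, 0], [0, 0, 0, 0, 0, 0]]}}

```text
clock: 12.35
tool_pos: [0.4722, 0.0915, 0.081]
orientation: [-132.4, 24.6, -52.1]
force: [-5.0, -4.6, 2.9]
opening: 0.0383
gripper_force: 30.0
```

Emit:
{"api": "play_rows", "payload": {"plan": [[0, 0, 0, 0, 0, 0], [0, 0, 0, 0, 0, 0], [0, 0, 0, 0, 0, 0], [0, 0, 0, 0, 0, 0]], "grip": 4.7}}

```text
clock: 12.68
tool_pos: [0.473, 0.0917, 0.0809]
orientation: [-132.4, 24.6, -52.1]
force: [0.1, 0.6, -0.3]
opening: 0.0465
gripper_force: 0.0
```

Run:
```python
from srch import *; from plant import *
o=get_obs(); print(o["force"],o["opening"],o["joint_pos"])
s=snapshot("top"); print([(np.round(A.T@(d["position"]-O),3).tolist(),round(d["score"],2)) for d in spot_point("top","shock_center")[:5]])
s=snapshot("scene"); print([(np.round(A.T@(d["position"]-O),3).tolist(),round(d["score"],2)) for d in spot_point("scene","shock_center")[:5]])
R0=E('xyz',o["orientation"]).as_matrix(); print("tool z in deck",A.T@R0[:,2])
print(path(o["joint_pos"],o["tool_pos"],R0,8,[0,0,-1.5],[0,0,0]))
```

```text
[ 0.09696779  0.60858868 -0.33890618] 0.046523154047596875 [-15.48217403  18.08644236 -30.79230436 -72.37905835 -52.83317581
  95.68636529]
[([-0.005, 0.003, 0.02], 0.86), ([-0.352, -0.323, 0.167], 0.8), ([0.186, -0.448, -0.15], 0.71)]
[([0.18, -0.448, -0.148], 0.98), ([-0.201, -0.193, 0.073], 0.97), ([-0.352, -0.322, 0.164], 0.72), ([-0.004, 0.005, 0.024], 0.61), ([0.082, 0.108, 0.042], 0.35)]
tool z in deck [ 0.17514707  0.55991793 -0.80982431]
(np.float64(0.0), np.float64(1.6), array([-25.1,   8.4, -29.8, -61.3, -63.4,  87.5]), array([-25.,   8., -31., -71., -63.,  87.]), array([-17.,  17., -30., -61., -54.,  95.]), array([0.4237, 0.0108, 0.1545]))
```

```bash
cat >> srch.py <<'E'
def hubpose(a,zz,tau,rl=0):
    Rm=tool(13.5-90,tau)@R.from_euler('x',0).as_matrix()@R.from_euler('z',np.degrees(a)-90,degrees=True).as_matrix()
    return O+A@[.11,0,zz],Rm
E
python3 - <<'E'
from srch import *
for zz in (.092,.098):
  for tau in (30,28,26,24):
    r=[]
    for a in (1.277,.6,0,-.05):
        s,b=ik(*hubpose(a,zz,tau),12); r.append((round(b[0],3),b[1].round(0).astype(int).tolist()))
    print(zz,tau,r)
E
```

```text
0.092 30 [(np.float64(0.02), [32, -3, -58, 50, -11, -49]), (np.float64(0.02), [32, -3, -58, 50, -11, -11]), (np.float64(0.02), [32, -3, -58, 50, -11, 24]), (np.float64(0.02), [32, -3, -58, 50, -11, 27])]
0.092 28 [(np.float64(0.0), [34, -3, -56, 44, -14, -45]), (np.float64(0.0), [34, -3, -56, 44, -14, -7]), (np.float64(0.0), [34, -3, -56, 44, -14, 28]), (np.float64(0.0), [34, -3, -56, 44, -14, 31])]
0.092 26 [(np.float64(0.0), [37, -2, -52, 34, -19, -37]), (np.float64(0.0), [37, -2, -52, 34, -19, 2]), (np.float64(0.0), [37, -2, -52, 34, -19, 36]), (np.float64(0.0), [37, -2, -52, 34, -19, 39])]
0.092 24 [(np.float64(0.0), [39, -1, -49, 26, -23, -31]), (np.float64(0.0), [39, -1, -49, 26, -23, 8]), (np.float64(0.0), [39, -1, -49, 26, -23, 42]), (np.float64(0.0), [39, -1, -49, 26, -23, 45])]
0.098 30 [(np.float64(0.014), [33, -4, -58, 50, -12, -49]), (np.float64(0.014), [33, -4, -58, 50, -12, -10]), (np.float64(0.014), [33, -4, -58, 50, -12, 24]), (np.float64(0.014), [33, -4, -58, 50, -12, 27])]
0.098 28 [(np.float64(0.0), [36, -4, -56, 42, -15, -44]), (np.float64(0.0), [36, -4, -56, 42, -15, -5]), (np.float64(0.0), [36, -4, -56, 42, -15, 29]), (np.float64(0.0), [36, -4, -56, 42, -15, 32])]
0.098 26 [(np.float64(0.0), [38, -3, -52, 32, -20, -36]), (np.float64(0.0), [38, -3, -52, 32, -20, 3]), (np.float64(0.0), [38, -3, -52, 32, -20, 37]), (np.float64(0.0), [38, -3, -52, 32, -20, 40])]
0.098 24 [(np.float64(0.0), [39, -2, -48, 26, -24, -30]), (np.float64(0.0), [39, -2, -48, 26, -24, 8]), (np.float64(0.0), [39, -2, -48, 26, -24, 43]), (np.float64(0.0), [39, -2, -48, 26, -24, 46])]
```

Emit:
{"api": "play_rows", "payload": {"plan": [[0, 0, -0.5, 0, 0, 0], [0, 0, -1.0, 0, 0, 0], [0, 0, -1.5, 0, 0, 0], [0, 0, -1.5, 0, 0, 0], [0, 0, -1.5, 0, 0, 0], [0, 0, -1.5, 0, 0, 0], [0, 0, -1.5, 0, 0, 0], [0, 0, -1.5, 0, 0, 0], [0, 0, -1.5, 0, 0, 0], [0, 0, 0, 0, 0, 0], [0, 0, 0, 0, 0, 0]]}}

```text
clock: 13.8
tool_pos: [0.4234, 0.0098, 0.155]
orientation: [-132.4, 24.5, -52.2]
force: [0.9, 0.8, -0.9]
opening: 0.0469
gripper_force: 0.0
```

Run:
```python
from srch import *; from plant import *; import cv2
o=get_obs(); R0=E('xyz',o["orientation"]).as_matrix(); q=o["joint_pos"]
T,Rh=hubpose(1.277,.095,27); T=T-.11*Rh[:,2]
M=np.array([.42,.02,.32]); Rm=R.from_matrix(R0)
a=arc(M,R0,o,N=6); print(a); r=path(q,o["tool_pos"],R0,*a); print(r)
b=arc(T,Rh,P0=M,R0=R0,N=20); print(T,b); print(path(r[2],M,R0,*b))
t=snapshot("top"); s=snapshot("scene")
print([(np.round(A.T@(d["position"]-O),3).tolist(),round(d["score"],2)) for d in spot_point("scene","hub_grip")[:2]+spot_point("top","hub_grip")[:2]])
i=np.zeros((400,800,3),np.uint8)
i[:,:400]=cv2.resize(s["frame"][150:290,310:450,::-1],(400,400),interpolation=cv2.INTER_CUBIC); i[:,400:]=cv2.resize(t["frame"][160:310,120:270,::-1],(400,400),interpolation=cv2.INTER_CUBIC); cv2.imwrite("pics/p6.png",i)
```

```text
(6, [-1.29, -1.84, -1.6], [0.0, 0.0, 0.0])
(np.float64(0.0), np.float64(4.7), array([-20.3,  -8.2, -21. , -53.9, -73.4,  61.9]), array([-24.,  -8., -29., -60., -73.,  62.]), array([-20.,   5., -21., -54., -65.,  83.]), array([0.4203, 0.0199, 0.3201]))
[0.48288397 0.11449199 0.29028313] (20, [-0.21, -0.31, 0.46], [-0.98, 1.56, -0.59])
(np.float64(0.0), np.float64(6.5), array([ 45.2, -14.9, -45. ,  22.3, -38.6, -29.8]), array([-17., -19., -45., -52., -71., -30.]), array([ 45., -10., -21.,  22., -37.,  59.]), array([0.4836, 0.1138, 0.2911]))
[([0.106, 0.003, 0.088], 0.89), ([0.114, 0.003, 0.09], 0.9)]
```

View pics/p6.png

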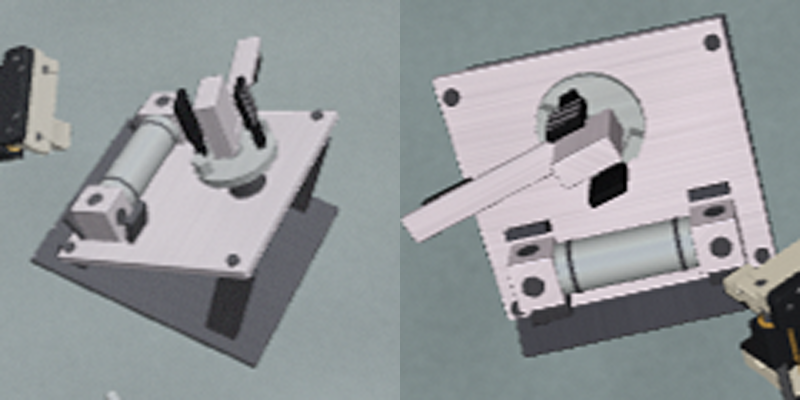

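The damper sits in both saddles: holes at (533,287) and (720,246) in the right half, cheeks visible on both sides. On to the hub with the gripper open.

Emit:
{"api": "play_rows", "payload": {"plan": [[-1.29, -1.84, -1.6, 0, 0, 0], [-1.29, -1.84, -1.6, 0, 0, 0], [-1.29, -1.84, -1.6, 0, 0, 0], [-1.29, -1.84, -1.6, 0, 0, 0], [-1.29, -1.84, -1.6, 0, 0, 0], [-1.29, -1.84, -1.6, 0, 0, 0]], "grip": 8.7}}

```text
clock: 14.5
tool_pos: [0.4201, 0.0212, 0.3204]
orientation: [-132.5, 24.6, -52.1]
force: [0.6, 0.6, -0.9]
opening: 0.0814
gripper_force: 0.0
```

Emit:
{"api": "play_rows", "payload": {"plan": [[-0.21, -0.31, 0.46, -0.98, 1.56, -0.59], [-0.21, -0.31, 0.46, -0.98, 1.56, -0.59], [-0.21, -0.31, 0.46, -0.98, 1.56, -0.59], [-0.21, -0.31, 0.46, -0.98, 1.56, -0.59], [-0.21, -0.31, 0.46, -0.98, 1.56, -0.59], [-0.21, -0.31, 0.46, -0.98, 1.56, -0.59], [-0.21, -0.31, 0.46, -0.98, 1.56, -0.59], [-0.21, -0.31, 0.46, -0.98, 1.56, -0.59], [-0.21, -0.31, 0.46, -0.98, 1.56, -0.59], [-0.21, -0.31, 0.46, -0.98, 1.56, -0.59], [-0.21, -0.31, 0.46, -0.98, 1.56, -0.59], [-0.21, -0.31, 0.46, -0.98, 1.56, -0.59], [-0.21, -0.31, 0.46, -0.98, 1.56, -0.59], [-0.21, -0.31, 0.46, -0.98, 1.56, -0.59], [-0.21, -0.31, 0.46, -0.98, 1.56, -0.59], [-0.21, -0.31, 0.46, -0.98, 1.56, -0.59], [-0.21, -0.31, 0.46, -0.98, 1.56, -0.59], [-0.21, -0.31, 0.46, -0.98, 1.56, -0.59], [-0.21, -0.31, 0.46, -0.98, 1.56, -0.59], [-0.21, -0.31, 0.46, -0.98, 1.56, -0.59]]}}

```text
clock: 16.17
tool_pos: [0.4836, 0.1151, 0.2897]
orientation: [-154.2, -7.5, -61.2]
force: [-0.4, -1.6, -0.2]
opening: 0.0868
gripper_force: 0.0
```

Run:
```python
from srch import *; from plant import *; import cv2
t=snapshot("top")
print("holes pred",proj(t,O+np.array([[0,.0698,.04],[0,-.0698,.04]])@A.T),"seen (169.9,267.6),(240,252.2)")
o=get_obs(); R0=E('xyz',o["orientation"]).as_matrix(); q=o["joint_pos"]; print(o["tool_pos"],q,o["force"])
T,Rh=hubpose(1.277,.095,27)
for k in (.06,0): print(k,arc(T-k*Rh[:,2],Rh,o,N=1))
a=arc(T,Rh,o,N=10); print(path(q,o["tool_pos"],R0,*a))
w=snapshot("wrist"); cv2.imwrite("pics/w7.png",w["frame"][:,:,::-1])
print([(np.round(A.T@(d["position"]-O),3).tolist(),round(d["score"],2)) for d in spot_point("wrist","hub_grip")[:2]])
```

```text
holes pred [[170.45697129 265.28094832]
 [240.6510934  250.28522627]] seen (169.9,267.6),(240,252.2)
[0.4841476  0.11577046 0.28911438] [ 45.31244398 -14.5617286  -44.93136003  22.40240499 -38.6528856
 -29.77118215] [0.96830014 1.19279789 0.11552658]
0.06 (1, [0.07, 0.08, 4.83], [0.26, 0.02, 0.23])
0 (1, [0.07, 0.06, 10.83], [0.26, 0.02, 0.23])
(np.float64(0.0), np.float64(3.2), array([ 36.7,  -2.9, -54. ,  37.3, -17.1, -40.1]), array([ 37., -14., -54.,  23., -37., -40.]), array([ 45.,  -3., -46.,  37., -17., -30.]), array([0.5313, 0.1258, 0.1925]))
[([0.11, 0.004, 0.089], 0.67)]
```

View pics/w7.png

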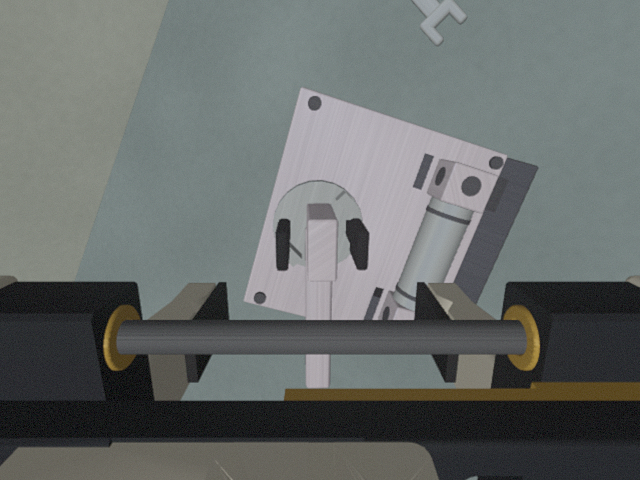

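The wrist view shows the core at (320,245) and the bar running straight down at x≈318, centred between the pads. The tabs are at (283,245) and (358,245). Descending over the hub.

Emit:
{"api": "play_rows", "payload": {"plan": [[0, 0, 1.5, 0, 0, 0], [0, 0.02, 2.0, 0.2, 0, 0.2], [0, 0.02, 2.0, 0, 0, 0], [0, 0.02, 1.5, 0, 0, 0], [0, 0, 1.2, 0, 0, 0], [0, 0, 1.0, 0, 0, 0], [0, 0, 0.8, 0, 0, 0], [0, 0, 0.8, 0, 0, 0], [0, 0, 0, 0, 0, 0], [0, 0, 0, 0, 0, 0]]}}

```text
clock: 17.15
tool_pos: [0.5308, 0.1251, 0.1935]
orientation: [-153.9, -7.3, -61.5]
force: [0.1, -1.2, 0.5]
opening: 0.0868
gripper_force: 0.0
```

Emit:
{"api": "play_rows", "payload": {"plan": [[0, 0, 0, 0, 0, 0], [0, 0, 0, 0, 0, 0], [0, 0, 0, 0, 0, 0], [0, 0, 0, 0, 0, 0], [0, 0, 0, 0, 0, 0], [0, 0, 0, 0, 0, 0], [0, 0, 0, 0, 0, 0], [0, 0, 0, 0, 0, 0]], "grip": 3.9}}

```text
clock: 17.82
tool_pos: [0.531, 0.1261, 0.194]
orientation: [-153.8, -7.3, -61.5]
force: [-0.2, 0.2, 1.0]
opening: 0.0415
gripper_force: 7.2
```

Run:
```python
from srch import *; from plant import *
o=get_obs(); R0=E('xyz',o["orientation"]).as_matrix(); q=o["joint_pos"]; print(o["tool_pos"],q,o["force"],R0.T@o["force"],o["moment"],o["opening"],o["gripper_force"])
T,Rh=hubpose(1.277,.095,27); print(arc(T,Rh,o,N=1),"tool in deck",A.T@(o["tool_pos"]-O)*1000,"z",A.T@R0[:,2])
print(path(q,o["tool_pos"],R0,18,[0,0,0],[0,0,-4.1]))
```

```text
[0.53099375 0.12605202 0.19403461] [ 36.95255314  -3.10875404 -53.63251634  36.21047081 -17.48327906
 -39.34102011] [-0.23661392  0.22302469  0.9853147 ] [-0.18102848 -0.35714921 -0.95720654] [-0.20749892  1.69336864  0.06987139] 0.04151099673740444 7.177695035934448
(1, [-0.01, 0.04, 0.18], [-0.15, 0.2, -0.14]) tool in deck [1.10482890e+02 9.62403200e-03 9.67560131e+01] z [-0.05088495  0.00405323 -0.9986963 ]
(np.float64(0.0), np.float64(4.1), array([ 36.9,  -3.1, -53.7,  36.4, -17.4,  34.3]), array([ 37.,  -3., -54.,  36., -17., -35.]), array([ 37.,  -3., -54.,  36., -17.,  34.]), array([0.531 , 0.1261, 0.194 ]))
```

Emit:
{"api": "play_rows", "payload": {"plan": [[0, 0, 0, 0, 0, -2], [0, 0, 0, 0, 0, -4], [0, 0, 0, 0, 0, -4], [0, 0, 0, 0, 0, -4], [0, 0, 0, 0, 0, -4], [0, 0, 0, 0, 0, -4], [0, 0, 0, 0, 0, -4], [0, 0, 0, 0, 0, -4], [0, 0, 0, 0, 0, -4], [0, 0, 0, 0, 0, -4], [0, 0, 0, 0, 0, -4], [0, 0, 0, 0, 0, -4], [0, 0, 0, 0, 0, -4], [0, 0, 0, 0, 0, -4], [0, 0, 0, 0, 0, -4], [0, 0, 0, 0, 0, -4], [0, 0, 0, 0, 0, -4], [0, 0, 0, 0, 0, -3], [0, 0, 0, 0, 0, 0], [0, 0, 0, 0, 0, 0]]}}

```text
clock: 19.48
tool_pos: [0.5313, 0.1263, 0.1943]
orientation: [-177.5, -27.0, 8.6]
force: [1.9, 0.0, 1.3]
opening: 0.0391
gripper_force: 7.3
```

Run:
```python
from srch import *; from plant import *; import cv2
o=get_obs(); R0=E('xyz',o["orientation"]).as_matrix(); print(R0.T@o["force"],R0.T@o["moment"],o["opening"],o["gripper_force"])
y=A.T@R0[:,1]; print("clamp by tool", np.arctan2(y[0],y[1]))
t=snapshot("top"); s=snapshot("scene")
i=np.zeros((400,800,3),np.uint8)
i[:,:400]=cv2.resize(s["frame"][150:290,310:450,::-1],(400,400),interpolation=cv2.INTER_CUBIC); i[:,400:]=cv2.resize(t["frame"][160:310,120:270,::-1],(400,400),interpolation=cv2.INTER_CUBIC); cv2.imwrite("pics/p8.png",i)
```

```text
[ 2.22717549  0.2556501  -0.33359273] [-0.17501121 -0.7931445  -0.123655  ] 0.03905173470869727 7.2856369614601135
clamp by tool -3.0647248149043573
```

View pics/p8.png

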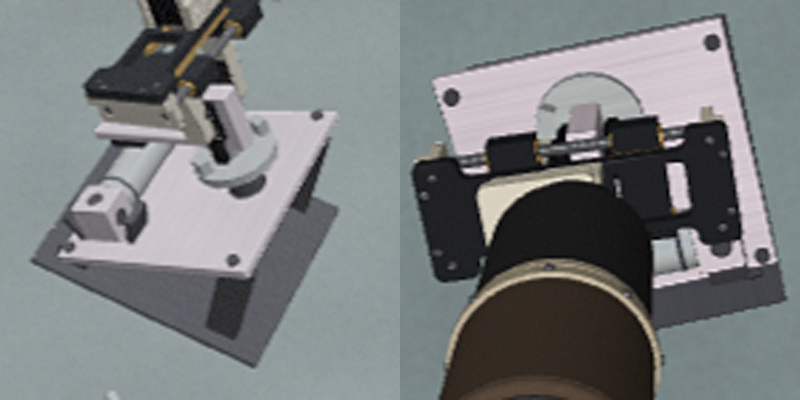

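The bar now lies over the damper (left half, about (150,140)), roughly 4° short by the tool's angle. Turning on to the stop.

Emit:
{"api": "play_rows", "payload": {"plan": [[0, 0, 0, 0, 0, -1.5], [0, 0, 0, 0, 0, -1.5], [0, 0, 0, 0, 0, -1.5], [0, 0, 0, 0, 0, 0], [0, 0, 0, 0, 0, 0]]}}

```text
clock: 20.0
tool_pos: [0.5313, 0.1263, 0.1943]
orientation: [-179.8, -27.1, 13.6]
force: [2.1, 0.8, -0.5]
opening: 0.039
gripper_force: 7.3
```

Run:
```python
from srch import *; from plant import *
o=get_obs(); R0=E('xyz',o["orientation"]).as_matrix(); print(R0.T@o["force"],R0.T@o["moment"],o["opening"],o["gripper_force"])
y=A.T@R0[:,1]; print("clamp by tool", np.arctan2(-y[0],-y[1]))
```

```text
[ 1.79953849 -0.27776555  1.45713529] [-0.09045984 -0.27062109 -0.00653864] 0.039027241911853576 7.282887697219849
clamp by tool -0.0014825045013719073
```

Emit:
{"api": "play_rows", "payload": {"plan": [[0, 0, 0, 0, 0, -1.0], [0, 0, 0, 0, 0, -1.0], [0, 0, 0, 0, 0, 0], [0, 0, 0, 0, 0, 0]]}}

```text
clock: 20.33
tool_pos: [0.5311, 0.126, 0.1941]
orientation: [179.1, -27.1, 15.9]
force: [1.0, 0.9, 3.0]
opening: 0.0391
gripper_force: 7.4
```

Run:
```python
from srch import *; from plant import *
o=get_obs(); R0=E('xyz',o["orientation"]).as_matrix(); print(R0.T@o["force"],R0.T@o["moment"],o["opening"],o["gripper_force"])
y=A.T@R0[:,1]; print("clamp by tool", np.arctan2(-y[0],-y[1]))
```

```text
[ 2.48216148 -0.54958412 -2.16042774] [ 0.04122236 -0.5822559   0.17282605] 0.03908648071041722 7.3850201815366745
clamp by tool -0.03747790216853379
```

Emit:
{"api": "play_rows", "payload": {"plan": [[0, 0, 0, 0, 0, -1.0], [0, 0, 0, 0, 0, -1.0], [0, 0, 0, 0, 0, 0], [0, 0, 0, 0, 0, 0]]}}

```text
clock: 20.67
tool_pos: [0.5308, 0.1258, 0.1938]
orientation: [178.1, -27.0, 18.2]
force: [-1.7, -0.2, 5.4]
opening: 0.0392
gripper_force: 7.5
```

Run:
```python
from srch import *; from plant import *
o=get_obs(); R0=E('xyz',o["orientation"]).as_matrix(); print(R0.T@o["force"],R0.T@o["moment"],o["opening"],o["gripper_force"])
y=A.T@R0[:,1]; print("clamp by tool", np.arctan2(-y[0],-y[1]))
```

```text
[ 0.95927691 -0.16321996 -5.54857055] [ 0.19151549 -1.32495155  0.25809733] 0.039157507597634346 7.5348639622097835
clamp by tool -0.07270856022174729
```

Emit:
{"api": "play_rows", "payload": {"plan": [[0, 0, 0, 0, 0, 0], [0, 0, 0, 0, 0, 0], [0, 0, 0, 0, 0, 0], [0, 0, 0, 0, 0, 0], [0, 0, 0, 0, 0, 0], [0, 0, 0, 0, 0, 0]], "grip": 8.7}}

```text
clock: 21.17
tool_pos: [0.5306, 0.1255, 0.1933]
orientation: [178.0, -26.9, 18.2]
force: [0.4, 0.1, 0.3]
opening: 0.0739
gripper_force: 0.0
```

Emit:
{"api": "play_rows", "payload": {"plan": [[0, 0, -0.8, 0, 0, 0], [0, 0, -1.5, 0, 0, 0], [0, 0, -2, 0, 0, 0], [0, 0, -2, 0, 0, 0], [0, 0, -2, 0, 0, 0], [0, 0, -2, 0, 0, 0], [0, 0, -2, 0, 0, 0], [0, 0, -2, 0, 0, 0], [0, 0, 0, 0, 0, 0]]}}

```text
clock: 21.92
tool_pos: [0.4676, 0.1104, 0.3248]
orientation: [178.2, -27.3, 18.2]
force: [1.3, -0.3, 0.1]
opening: 0.0872
gripper_force: 0.0
```

Run:
```python
from srch import *; from plant import *; import cv2
t=snapshot("wrist"); s=snapshot("scene")
i=np.zeros((400,800,3),np.uint8)
i[:,:400]=cv2.resize(s["frame"][150:290,310:450,::-1],(400,400),interpolation=cv2.INTER_CUBIC); i[:300,400:]=cv2.resize(t["frame"][:,:,::-1],(400,300),interpolation=cv2.INTER_AREA); cv2.imwrite("pics/p9.png",i)
for c in ("scene","wrist"):
  for n in ("bar_pad","shock_center"): print(c,n,[(np.round(A.T@(d["position"]-O),3).tolist(),round(d["score"],2)) for d in spot_point(c,n)[:4]])
o=get_obs(); print(o["tool_pos"],o["force"])
```

```text
scene bar_pad [([-0.0, 0.003, 0.043], 0.59)]
scene shock_center [([0.181, -0.448, -0.145], 0.97), ([-0.354, -0.321, 0.165], 0.87), ([-0.203, -0.194, 0.074], 0.79), ([-0.002, 0.003, 0.019], 0.55)]
wrist bar_pad [([0.004, 0.002, 0.044], 0.84)]
wrist shock_center [([-0.004, 0.002, 0.017], 0.75)]
[0.46765791 0.10982746 0.31994713] [0.58647101 0.25545837 0.25764886]
```

View pics/p9.png

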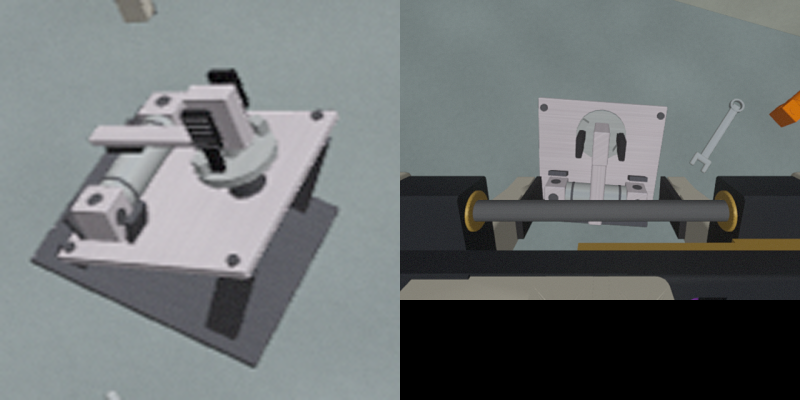

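The bar lies over the damper, with its pad at deck (0, 2, 44) mm, and both tabs stand out evenly at (580,145) and (621,147). The damper is still centred and flat, so I'm handing in.

```bash
python3 -c "
from plant import *
print(close_job())"
```

```text
the job is handed in; nothing more can be done
None
```

The job is handed in at about 22 s of the 54 s: the damper lies flat and centred in both saddles, the clamp bar is turned over it to its stop, both tabs have sprung back out, and the gripper never went near the spray can, spanner or bowl; the verdict was not shown to me.

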